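# Clamp the reglued book

### The job

The cover of the tan book has just been reglued. Push the red handle of the toggle clamp on the book's board back and down, past its dead point and fully home, so that it stays locked by itself and the pad holds the book down where it lies. Leave the other clamp, the one at the remote control, open.

Things in the scene. Friction and masses are not known exactly. Their poses are not given: they have to be found in the camera images.
- tan_book: Tan book, 120 x 170 x 14 mm, loose and flat on a fixed wooden board 300 x 126 x 12 mm, at its end away from the robot. Origin: centre of underside; y along its 170 mm length and the board. A steel toggle clamp stands on the near half: its arm with black pad reaches over the book, its red handle leans back towards the robot. A second such board and clamp beside it carries a black remote.
- book_clamp (a joint): Handle of the clamp at the book, rad. 0 = open; grows as it is pushed back and down. Handle's angle above level = 1.24 - value. Pad meets the book at about 0.65; dead point 0.99: let go before it, the handle springs back to 0.65, past it snaps to the stop at 1.10 and stays locked. Hinge axis level, across the board, 30 mm above the worktop. A push at the grip takes 2 N, from 0.65 on up to 8 N.
- book_clamp_grip (a point): Centre of that clamp's red grip, 85 mm from the hinge axis. Grip 78 mm long (48 to 126 mm from the hinge), 20 mm wide, 16 mm thick. Axes turn with the handle: y is the hinge axis, always level, left as seen from clamp towards book; y cross world up points level from clamp to book, the handle leans the opposite way. Centre about 110 mm above the worktop when open, 42 mm when locked.
- remote_clamp (a joint): Handle of the other, identical clamp, at the black remote control, rad; same meaning. Starts open (0 to 0.15), must stay open.

How it is judged (in metres and radians):
At the end, for the whole second after the job is handed in: The handle of the clamp at the tan book is past its dead point and home (joint above 1.04), the pad presses on the book (contact forces on the book above 15 N, a free book has about 3 N), the book lies at rest within 15 mm of where it was, and the other clamp is still open (joint below 0.5) (value of joint book_clamp above 1.04 rad and contact force between tan_book and anything else above 15 N and distance of tan_book from where it was at the start of the episode below 0.015 m and linear speed of tan_book below 0.02 m/s and value of joint remote_clamp below 0.5 rad); the robot touches nothing.
It fails at once if the other clamp, at the remote control, is swung towards closing (value of joint remote_clamp above 0.5 rad).
It fails at once if the book is shoved more than 25 mm (distance of tan_book from where it was at the start of the episode above 0.025 m).
It also fails if it takes over 29 s, if anything falls off the work surface, if the arm or the gripper's body presses on something with over 40 N, if the wrist force passes 120 N, or if a joint passes its speed limit or range.

### The arm

A 6-joint arm with a two-finger parallel gripper is mounted at the origin on a cart in front of the work surface, level with it; the furniture and walls round the work are solid. World frame = base frame: x ahead of the robot, y to its left, z up, the work surface at z = 0. Lengths are in m, angles in degrees, forces in N, time in s.
With the tool pointing down it reaches from about 0.4 to 0.925 m from the base axis. Payload 3.4 kg.
Tool frame: the origin (TCP) lies midway between the tips of the shut fingers; the grasp point (between the pads) lies 19 mm behind it; z points along the fingers, y is the line along which they close (so a half turn about z gives the same grasp; the last joint's range is limited). The gripper opens to 85 mm and grips with 20 to 120 N. Pads are 22 mm wide; open, the fingers measure 114 mm over their backs; the gripper's body (76 mm by 85 mm) begins 54 mm behind the grasp point. The pads swing forward as they close: fully open they stand 13 mm farther back than shut.
Start: joints at [-75.487, 17.578, 86.31, -0, 76.112, -4.211], TCP at [0.185, -0.545, 0.231] pointing down, gripper open.
Joint ranges: [-179.03, 179.03], [-60, 130.46], [8.19, 133.38], [-81.62, 261.62], [5.75, 156.47], [-153.77, 153.77]. Speed limits (degrees/s): [147.25, 147.25, 180, 180, 180, 180].

### API

Orientations are given as [roll, pitch, yaw] about the fixed x, y, z axes, in that order (R = Rz(yaw) Ry(pitch) Rx(roll)).
In Python, from rig import bot gives the robot as it stands.
- The arm moves only by the tool carry_out, never from a script. Its argument "steps" is a list that holds one entry, the list of rows, each a list of 7 numbers: the shift along the tool's x, y, z in m, then the turn, a rotation vector about the tool's x, y, z in rad, then the closure, from 0 (fully open) to 1 (shut). In form: [[[tx, ty, tz, rx, ry, rz, jaw], ...]]. A call has 1 to 8 rows; each row is the pose to reach, as a shift and turn from the pose commanded when the call began, along the tool's axes at that moment; what a row does not reach only later rows make up. A row lasts 1/8 s, in which the tool goes at most 62.5 mm and 10.7 degrees, less where a joint would pass 70% of its speed; a pose out of reach is approached as far as the arm can. A call with a gripper value outside its range is refused whole. The fingers move at their own pace and stop on an object; "squeeze" is the grip in N (left out, the last holds). Time passes only in rows, so rows that repeat a pose let the fingers close. It gives the time, the measured TCP pose, the force, the opening and the grip force at its end, in the units of the state.
- bot.get_state(): the state, without advancing time (a new reading comes with each control period).
- bot.snapshot(name): name is "side" or "top" or "wrist"; returns a dict with "img" (420x560x3 uint8, red, green, blue), "intrinsics" (3x3 intrinsics, pixels), "R" (3x3) and "t" (3): a world point X has camera coordinates R X + t; the wrist camera has in their place "tool_from_camera" (4x4, takes a point from camera to tool coordinates, whose origin is the TCP and whose axes are the flange's). Camera axes: x right, y down, z forward; pixel columns grow to the right and rows downward; lengths in m; the calibration is good to about 2 mm. A picture is of the moment at which its call begins: read the wrist's pose just before it. There is no depth.
- bot.finish_job(): hands the job in; it is judged then, once.
The state is a dict: "time": time; "q": joint angles; "joint_vel": joint speeds; "tau": joint torques, N m; "eef_pos": TCP position; "orientation": TCP orientation; "force": force on the tool from outside, world axes, zero at the start; "moment": the same for the moment, N m; "gripper_width": finger opening in m; "grasp_force": force on a finger pad.
Only numpy, scipy, OpenCV 4.12 (cv2) and the standard library are available. Lean on these libraries where they do the work, as an engineer would, in place of code of your own. Each camera call takes 0.05 s, during which the arm holds its last target. There are 200 camera calls.

## Working session

There is one attempt and no reset: what is moved stays moved. The work goes in short steps, Python scripts to look and compute and a tool call to move; the robot and the scene stay as the last step left them, time stands still between calls to the robot, and variables do not carry over. Pictures are saved under pics/ and viewed, at most 10 in all, crops included, and the job is handed in when it is done.

Besides the shell and the picture viewer there is one more tool, called after "Emit:" as a command line: name --argument value ..., lists and objects as JSON in quotes. carry_out: Moves the arm, as the interface text tells. Its arguments: {"type":"object","properties":{"steps":{"type":"array","items":{"type":"array","items":{"type":"array","items":{"type":"number"}}}},"squeeze":{"type":"number"}},"required":["steps"]}

```bash
mkdir -p pics; python3 - <<'E'
from rig import bot
import cv2,pickle
print(bot.get_state())
for n in("side","top"):
    s=bot.snapshot(n);pickle.dump(s,open(n+'.pkl','wb'));cv2.imwrite(f'pics/{n}0.png',s['img'][:,:,::-1])
    print(n,s['intrinsics'],s['R'],s['t'])
E
```

```text
{'time': 0.0, 'q': array([-7.54890108e+01,  1.76232803e+01,  8.63820270e+01, -4.66568318e-06,
        7.61123145e+01, -4.21159387e+00]), 'joint_vel': array([-0.05035557,  0.06414373, -0.11329373, -0.00811243,  0.04358766,
       -0.00591464]), 'tau': array([ 7.01690915e-04, -4.57551241e+01, -2.51918972e+01,  1.53654064e-04,
        1.35083921e-02, -2.11450049e-05]), 'eef_pos': array([ 0.18436744, -0.54391356,  0.23038312]), 'orientation': array([-1.79882696e+02, -8.63362281e-03,  1.87225754e+01]), 'force': array([-0.70563446,  1.10284725,  0.75373444]), 'moment': array([ 0.02536178, -0.03198963, -0.03116512]), 'grasp_force': 0.0, 'gripper_width': 0.08515154131037415}
side [[496.93733778   0.         279.08983728]
 [  0.         496.93733778 201.25700791]
 [  0.           0.           1.        ]] [[-0.99957399 -0.02593924 -0.01337881]
 [-0.00583287  0.62668772 -0.77924866]
 [ 0.02859745 -0.77883866 -0.62657204]] [0.55817708 0.25507042 0.68388037]
top [[508.55927039   0.         276.0000288 ]
 [  0.         508.55927039 209.01771048]
 [  0.           0.           1.        ]] [[-0.02099377 -0.99971303  0.01153811]
 [-0.99742108  0.02015061 -0.06888493]
 [ 0.06863266 -0.01295451 -0.99755789]] [-0.28696556  0.59372999  0.92468765]
```

View pics/side0.png

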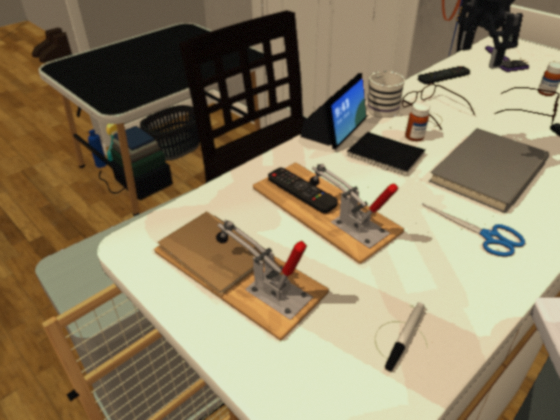

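View pics/top0.png

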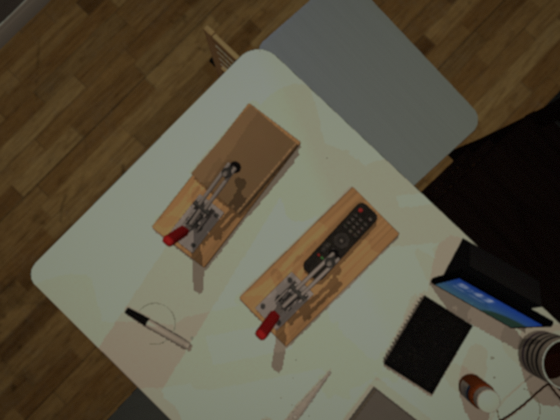

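The side view shows the tan book with its clamp at lower left, red grip about (301,245)-(288,275). In the top view that grip is at about (165,240)-(187,228), with board corners near (152,224), (205,265), (299,147) and (250,104).

```bash
python3 - <<'E'
import cv2,pickle,numpy as np
S={n:pickle.load(open(n+'.pkl','rb')) for n in('side','top')}
a=S['side']['img'][215:345,205:335];b=S['top']['img'][150:280,140:270]
m=np.hstack([cv2.resize(c,(400,400),interpolation=cv2.INTER_CUBIC) for c in(a,b)])
cv2.imwrite('pics/crop0.png',m[:,:,::-1])
for n,(x0,x1,y0,y1) in dict(side=(270,320,230,290),top=(150,200,210,260)).items():
    i=S[n]['img'].astype(int);r=(i[...,0]>90)&(i[...,1]<60)&(i[...,2]<70)
    r=(i[...,0]>2.2*i[...,1])&(i[...,0]>2.0*i[...,2])&(i[...,0]>60)
    ys,xs=np.nonzero(r[y0:y1,x0:x1]);p=np.c_[xs+x0,ys+y0]
    print(n,len(p),p.mean(0),cv2.minAreaRect(p.astype(np.float32)))
# board corners top surface z=.012 from top
def ray(s,uv,z):
    d=s['R'].T@np.linalg.inv(s['intrinsics'])@[*uv,1];c=-s['R'].T@s['t'];return c+d*(z-c[2])/d[2]
for uv in[(152,224),(205,265),(299,147),(250,104)]:print(uv,ray(S['top'],uv,.02))
for uv in[(240,300),(289,345),(398,233),(353,187)]:print('rem',uv,ray(S['top'],uv,.012))
E
```

```text
side 344 [293.25       258.60755814] ((293.6210632324219, 258.28582763671875), (10.673857688903809, 36.60149002075195), 29.47589111328125)
top 209 [174.22488038 235.37320574] ((174.71505737304688, 234.19314575195312), (10.573163986206055, 25.07200813293457), 47.121097564697266)
(152, 224) [ 0.56460971 -0.06834502  0.02      ]
(205, 265) [ 0.4867607  -0.16572714  0.02      ]
(299, 147) [ 0.70398514 -0.34491769  0.02      ]
(250, 104) [ 0.78793838 -0.25416192  0.02      ]
rem (240, 300) [ 0.42039677 -0.22885653  0.012     ]
rem (289, 345) [ 0.33604476 -0.31799927  0.012     ]
rem (398, 233) [ 0.53855111 -0.52774654  0.012     ]
rem (353, 187) [ 0.62716851 -0.44570581  0.012     ]
```

View pics/crop0.png

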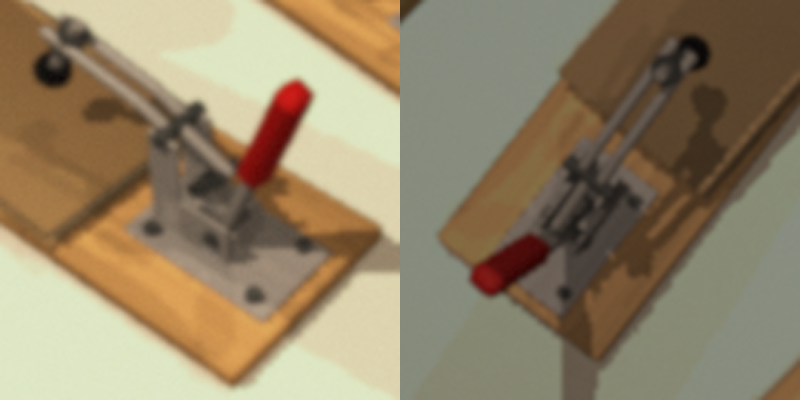

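The crop shows the grip well: tip at side (301,246) and top (167.6,241), base at side (286,273) and top (186.5,229.6).

```bash
python3 - <<'E'
import cv2,pickle,numpy as np
S={n:pickle.load(open(n+'.pkl','rb')) for n in('side','top')}
P={n:s['intrinsics']@np.c_[s['R'],s['t']] for n,s in S.items()}
def tri(a,b):
    X=cv2.triangulatePoints(P['side'],P['top'],np.array(a,float).reshape(2,1),np.array(b,float).reshape(2,1));X=(X[:3]/X[3]).ravel()
    e=[ (lambda h:h[:2]/h[2])(P[n]@[*X,1])-q for n,q in(('side',a),('top',b))];return X,e
for a,b in[((301,246),(167.6,241)),((286,273),(186.5,229.6)),((293.4,258.5),(174.6,235))]:print(tri(a,b))
# pad centre
t=tri((301,246),(167.6,241))[0];u=tri((286,273),(186.5,229.6))[0]
d=t-u;print(np.linalg.norm(d),np.degrees(np.arctan2(d[1],d[0])),np.degrees(np.arcsin(d[2]/np.linalg.norm(d))))
yaw=np.radians(-39.7);f=np.array([np.cos(yaw),np.sin(yaw),0]);l=np.array([-f[1],f[0],0])
c=[np.array([.5646,-.0683,0]),np.array([.4868,-.1657,0])];m=(c[0]+c[1])/2
print('near mid',m,[( (p-m)@f,(p-m)@l,p[2]) for p in(t,u)])
E
```

```text
(array([ 0.5299444 , -0.12190097,  0.14406321]), [array([-0.94189686, -0.02536943]), array([-0.00473134,  0.78955201])])
(array([ 0.55092092, -0.14012985,  0.06866038]), [array([-0.2862264 , -0.01051677]), array([0.0020785 , 0.23900575])])
(array([ 0.54029876, -0.1274713 ,  0.11324888]), [array([-0.71990655, -0.02338741]), array([0.00073639, 0.60123062])])
0.08036101798180291 139.00892896973488 69.76817845340416
near mid [ 0.5257 -0.117   0.    ] [(np.float64(0.0063962228763977304), np.float64(-0.0010596211086235485), np.float64(0.14406321350176193)), (np.float64(0.03417956490429142), np.float64(-0.0016857813715290644), np.float64(0.06866038172365241))]
```

Emit:
carry_out --steps '[[[0.483,-0.257,0,0,0,1.02,1],[0.483,-0.257,0,0,0,1.02,1],[0.483,-0.257,0,0,0,1.02,1],[0.483,-0.257,0,0,0,1.02,1],[0.483,-0.257,0,0,0,1.02,1],[0.483,-0.257,0,0,0,1.02,1],[0.483,-0.257,0,0,0,1.02,1],[0.483,-0.257,0,0,0,1.02,1]]]'

```text
time: 1.1
eef_pos: [0.5101, -0.1984, 0.231]
orientation: [180.0, 0.0, -39.7]
force: [0.2, -1.0, 1.2]
gripper_width: 0.0001
grasp_force: 0.0
```

Emit:
carry_out --steps '[[[0,0,0,0,0,0,1],[0,0,0,0,0,0,1]]]'

```text
time: 1.35
eef_pos: [0.5087, -0.1998, 0.2307]
orientation: [179.9, 0.1, -39.6]
force: [-1.5, -0.2, 0.7]
gripper_width: 0.0
grasp_force: 0.0
```

```bash
cat > h.py <<'E'
import numpy as np
yaw=np.radians(-39.7);f=np.array([np.cos(yaw),np.sin(yaw),0]);l=np.array([-f[1],f[0],0]);m=np.array([.5257,-.117,0])
def sl(p): p=np.array(p);return (p-m)@f,(p-m)@l,p[2]
E
python3 - <<'E'
from rig import bot
from h import *
import cv2
s=bot.get_state();print(s['eef_pos'],s['orientation'],sl(s['eef_pos']))
w=bot.snapshot('wrist');print(w['intrinsics'],w['tool_from_camera'])
cv2.imwrite('pics/w1.png',w['img'][:,:,::-1])
R=cv2.Rodrigues(np.array([0,0,0.]))[0]
from scipy.spatial.transform import Rotation as Ro
R=Ro.from_euler('xyz',s['orientation'],degrees=True).as_matrix();T=w['tool_from_camera']
for sc,z in[(.0067,.148),(.0342,.0687),(.05,.03)]:
    for lat in(-.0014,):
        X=m+f*sc+l*lat+[0,0,z];c=np.linalg.inv(T)@[*(R.T@(X-s['eef_pos'])),1];p=w['intrinsics']@c[:3];print(p[:2]/p[2])
E
```

```text
[ 0.50872837 -0.19976386  0.23074668] [ 1.79941079e+02  7.43306274e-02 -3.96354226e+01] (np.float64(0.039808923790961216), np.float64(-0.07451940708274697), np.float64(0.23074668465036186))
[[347.56822127   0.         285.19532595]
 [  0.         347.56822127 209.0876443 ]
 [  0.           0.           1.        ]] [[-3.32835594e-04 -9.44819361e-01 -3.27591613e-01  8.65375113e-02]
 [ 9.99999515e-01 -1.07363688e-05 -9.85042015e-04 -5.92523334e-04]
 [ 9.27169622e-04 -3.27591782e-01  9.44818906e-01 -1.41831072e-01]
 [ 0.00000000e+00  0.00000000e+00  0.00000000e+00  1.00000000e+00]]
[185.08208485 263.43896217]
[205.87935985 195.12882195]
[213.02237224 168.81642525]
```

View pics/w1.png

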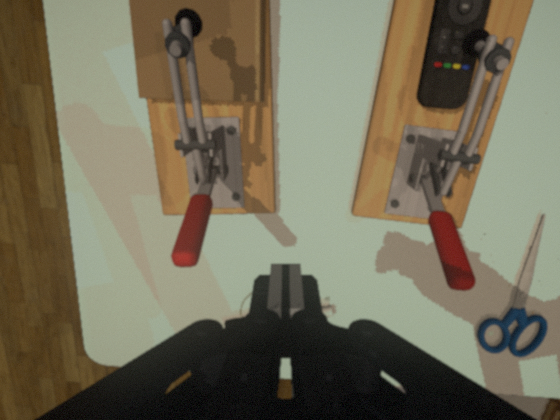

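The wrist view puts the book clamp's grip tip at (184,258) and base at (204,197), within 5 px of my prediction. The remote clamp is well to the right. Next I move over and descend on the book side of the grip.

Emit:
carry_out --steps '[[[0.004,-0.06,0,0,0,0,1],[0.004,-0.073,0,0,0,0,1],[0.004,-0.073,0.05,0,0,0,1],[0.004,-0.073,0.09,0,0,0,1],[0.004,-0.073,0.115,0,0,0,1],[0.004,-0.073,0.119,0,0,0,1],[0.004,-0.073,0.119,0,0,0,1]]]'

```text
time: 2.28
eef_pos: [0.5588, -0.1476, 0.1128]
orientation: [180.0, -0.0, -39.8]
force: [-0.6, 0.6, -0.1]
gripper_width: -0.0002
grasp_force: 0.0
```

```bash
python3 - <<'E'
from rig import bot
from h import *
import cv2
s=bot.get_state();print(s['eef_pos'],s['force'],sl(s['eef_pos']))
a=bot.snapshot('side')['img'][180:340,190:350];b=bot.snapshot('wrist')['img'][100:300,180:380]
cv2.imwrite('pics/c2.png',np.hstack([cv2.resize(c,(400,400),interpolation=cv2.INTER_CUBIC) for c in(a,b)])[:,:,::-1])
hs,hz=.05,.03
for q in np.arange(0,1.11,.1):
    e=1.24-q;r=.09;C=np.array([hs-r*np.cos(e)+.008*np.sin(e)+.011,hz+r*np.sin(e)+.008*np.cos(e)]);p=np.array(sl(s['eef_pos']))
    print(round(q,2),'tx %.4f tz %.4f'%(C[0]-p[0],p[2]-C[1]))
E
```

```text
[ 0.55878829 -0.14763696  0.11283759] [-0.56364189  0.62427469 -0.11222437] (np.float64(0.04502802292912412), np.float64(-0.002436324815922974), np.float64(0.11283758968696037))
0.0 tx -0.0057 tz -0.0049
0.1 tx -0.0143 tz -0.0023
0.2 tx -0.0227 tz 0.0012
0.3 tx -0.0306 tz 0.0054
0.4 tx -0.0381 tz 0.0105
0.5 tx -0.0451 tz 0.0162
0.6 tx -0.0514 tz 0.0227
0.7 tx -0.0571 tz 0.0297
0.8 tx -0.0620 tz 0.0373
0.9 tx -0.0662 tz 0.0453
1.0 tx -0.0695 tz 0.0537
1.1 tx -0.0720 tz 0.0624
```

View pics/c2.png

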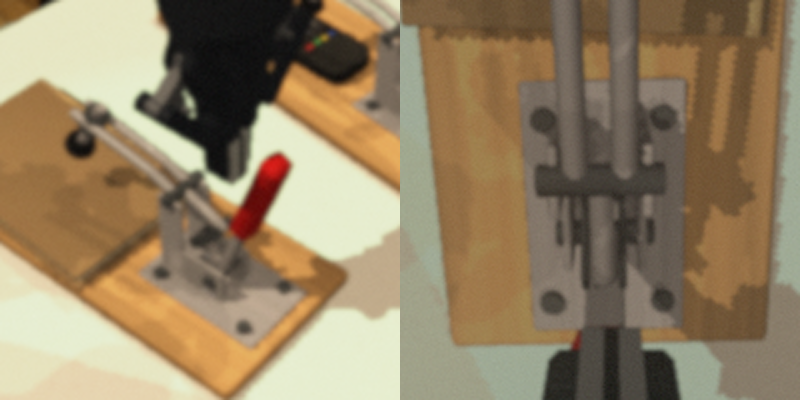

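The fingers stand just on the book side of the red grip and are centred to within about 2 mm. I'll push along the arc.

Emit:
carry_out --steps '[[[-0.014,-0.002,-0.002,0,0,0,1],[-0.023,-0.002,0.001,0,0,0,1],[-0.031,-0.002,0.006,0,0,0,1],[-0.038,-0.002,0.011,0,0,0,1],[-0.045,-0.002,0.017,0,0,0,1],[-0.051,-0.002,0.024,0,0,0,1],[-0.057,-0.002,0.031,0,0,0,1],[-0.057,-0.002,0.031,0,0,0,1]]]'

```text
time: 3.38
eef_pos: [0.5162, -0.1085, 0.0809]
orientation: [180.0, 0.0, -39.7]
force: [-0.2, -0.2, 2.5]
gripper_width: 0.0003
grasp_force: 1.3
```

```bash
python3 - <<'E'
from rig import bot
from h import *
import cv2
s=bot.get_state();print(s['eef_pos'],s['force'],sl(s['eef_pos']))
a=bot.snapshot('side')['img'][180:340,190:350];b=bot.snapshot('wrist')['img'][100:300,180:380]
cv2.imwrite('pics/c3.png',np.hstack([cv2.resize(c,(400,400),interpolation=cv2.INTER_CUBIC) for c in(a,b)])[:,:,::-1])
E
```

```text
[ 0.51620954 -0.10854338  0.08094642] [-0.2022857  -0.18959378  2.50832102] (np.float64(-0.012703771347782106), np.float64(0.0004443142925035929), np.float64(0.08094641860142732))
```

View pics/c3.png

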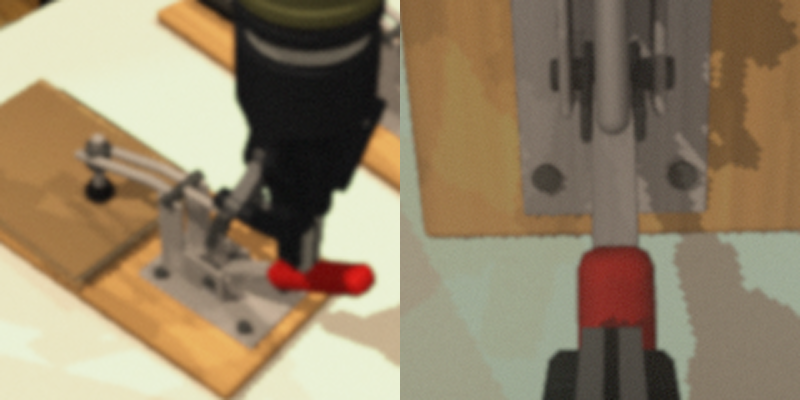

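The pad is now at the book and the fingertip sits squarely on the grip. I'll continue past the dead point to the stop.

Emit:
carry_out --steps '[[[-0.005,0,0.008,0,0,0,1],[-0.008,0,0.014,0,0,0,1],[-0.011,0,0.02,0,0,0,1],[-0.013,0,0.026,0,0,0,1],[-0.014,0,0.031,0,0,0,1],[-0.014,0,0.034,0,0,0,1],[-0.014,0,0.034,0,0,0,1]]]'

```text
time: 4.35
eef_pos: [0.5049, -0.0992, 0.0486]
orientation: [180.0, 0.1, -39.7]
force: [-2.8, 0.3, 17.2]
gripper_width: 0.0
grasp_force: 8.3
```

Emit:
carry_out --steps '[[[0,0,-0.01,0,0,0,1],[0,0,-0.04,0,0,0,1],[0,0,-0.08,0,0,0,1],[0,0,-0.12,0,0,0,1],[-0.04,0,-0.14,0,0,0,1],[-0.06,0,-0.14,0,0,0,1],[-0.06,0,-0.14,0,0,0,1]]]'

```text
time: 5.22
eef_pos: [0.4575, -0.0603, 0.1864]
orientation: [179.9, 0.1, -39.6]
force: [0.7, -0.9, 0.1]
gripper_width: 0.0
grasp_force: 0.0
```

```bash
python3 - <<'E'
from rig import bot
from h import *
import cv2
s=bot.get_state();print(s['eef_pos'],s['force'])
a=bot.snapshot('side')['img'][180:340,160:320];b=bot.snapshot('wrist')['img'][0:300,130:430]
cv2.imwrite('pics/c4.png',np.hstack([cv2.resize(c,(400,400),interpolation=cv2.INTER_CUBIC) for c in(a,b)])[:,:,::-1])
E
```

```text
[ 0.45750873 -0.06031531  0.18638252] [ 0.74111771 -0.8982872   0.06447144]
```

View pics/c4.png

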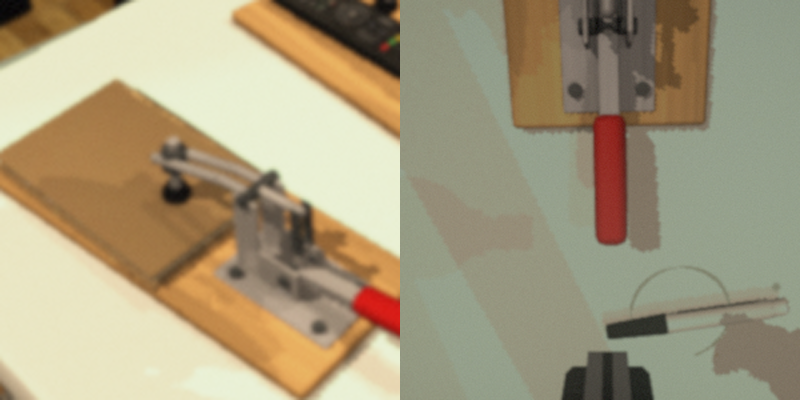

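```bash
python3 - <<'E'
from rig import bot
from h import *
s=bot.snapshot('side');i=s['img'].astype(int)
r=(i[...,0]>2.2*i[...,1])&(i[...,0]>2.0*i[...,2])&(i[...,0]>60);r[:, :270]=0;r[:,345:]=0;r[:230]=0;r[330:]=0
ys,xs=np.nonzero(r);print('seen',len(xs),xs.mean(),ys.mean())
for q in(.65,.99,1.1):
    e=1.24-q;X=m+f*(.05-.087*np.cos(e))+l*-.0014+[0,0,.03+.087*np.sin(e)];p=s['intrinsics']@(s['R']@X+s['t']);print(q,p[:2]/p[2])
E
```

```text
seen 567 323.02821869488537 309.00352733686066
0.65 [314.74205319 286.97160526]
0.99 [320.53247449 303.05552917]
1.1 [321.27234529 307.75748511]
```

The grip centre is where it should be for 1.10 rad, so the handle is locked and the robot is clear of it.

```bash
python3 -c "
from rig import bot
print(bot.finish_job())"
```

```text
the job is handed in; nothing more can be done
None
```

The clamp at the tan book is closed: its handle measures at the 1.10 rad stop and stayed there after I let go. The pad is down on the book, which shows no visible shift, and I never touched the remote's clamp. The job is handed in, but no verdict was returned.

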